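# Scrub an end cap and weigh out a plumbing kit

## Robot

A 6-joint arm with a two-finger parallel gripper is mounted at the origin on the work surface. World frame = base frame: x ahead of the robot, y to its left, z up, the work surface at z = 0. Lengths are in m, angles in rad, forces in N, time in s.
With the tool pointing down it reaches from about 0.4 to 0.825 m from the base axis. Payload 7 kg.
Tool frame: the origin (TCP) lies on the mounting face of the last link; the fingertips stand arm.tcp_to_tips ahead of it and the grasp point (between the pads) lies 159 mm ahead of it (arm.tcp_to_tips is the distance from the TCP to the fingertips, in m); z points along the fingers, y is the direction in which the jaws open and shut (so a half turn about z gives the same grasp; the last joint's range is limited). The gripper opens to 88 mm and grips with 3 to 60 N. Pads are 19 mm wide; open, the fingers measure 130 mm over their backs; the gripper's body (78 mm by 193 mm) begins 47 mm behind the grasp point.
Start: joints at [-0.953, 0.359, 0.012, 0, -1.224, -0.288], TCP at [0.219, -0.639, 0.405] pointing down, gripper open.
Joint ranges: [-3.07, 3.07], [-1.43, 2.12], [-1.02, 1.25], [-3.03, 1.67], [-3.05, -0], [-3.03, 3.03]. Speed limits (rad/s): [2.39, 2.39, 3.01, 3.14, 3.14, 3.14].

## Interface

Orientations are given as [roll, pitch, yaw] about the fixed x, y, z axes, in that order (R = Rz(yaw) Ry(pitch) Rx(roll)).
In Python, from station import arm, cams, job_done, finder gives the robot as it stands.
- The arm moves only by the tool play_rows, never from a script. Its argument "targets" is a list that holds one entry, the list of rows, each a list of 4 numbers: the shift along the tool's x, y, z in m, then the turn about the tool's z in degrees. A call has 1 to 5 rows; each row is the pose to reach, as a shift and turn from the pose commanded when the call began, along the tool's axes at that moment; what a row does not reach only later rows make up. A row lasts 1/8 s, in which the tool goes at most 62.5 mm and 10.7 degrees, less where a joint would pass 70% of its speed; a pose out of reach is approached as far as the arm can. A call with a gripper value outside its range is refused whole. "grip" is the closure in counts, from 0 (fully open) to 255 (shut), set as the call begins (left out, the last holds). The fingers move at their own pace and stop on an object; "newtons" is the grip in N (left out, the last holds). Time passes only in rows, so rows that repeat a pose let the fingers close. It gives the time, the measured TCP pose, the force and the opening at its end, in the units of the state.
- arm.get_state(): the state, without advancing time (a new reading comes with each control period).
- cams.grab_frame(name): name is "scene" or "top" or "wrist"; returns (picture, depth): 420x560x3 uint8, red, green, blue; 420x560 float32, m along the optical axis (not along the pixel's ray), 0 where there is no reading.
- cams.camera_params(name): a dict with "intrinsics" (3x3 intrinsics, pixels), "position" and "attitude" of the camera in the world. Camera axes: x right, y down, z forward; pixel columns grow to the right and rows downward; lengths in m; the calibration is good to about 2 mm. A picture is of the moment at which its call begins: read the wrist's pose just before it. camera_params takes no time and is no camera call; for the wrist camera it gives the pose at the moment of the call.
- job_done(): hands the job in, once; it reports no verdict.
Trained networks look in the newest picture that a camera, given by its name, has taken for a name from the list of things; names that differ only in an ending like _2 or _b are one class to them, and where a whole thing is asked for, a point or a joint stands for the part that bears it (a point fixed in the world has none). Each returns a list of dicts, best first, with "score" (0 to 1); they miss things now and then, are a little off and sometimes report something else, mostly with a low value. They report only what shows in the picture. A call takes as long as a camera call. They do not tell look-alikes from the thing itself.
- finder.find_in(camera, query): "xyz" ([x, y, z] in m, in world coordinates, good to about 4 mm: the middle of the surface that is visible of it).
- finder.masks_of(camera, query): "mask" (420x560 bool, what is visible of it).
The state is a dict: "t": time; "q": joint angles; "qd": joint speeds; "joint_efforts": joint torques, N m; "eef_pos": TCP position; "ee_rot": TCP orientation; "force": force on the tool from outside, world axes, zero at the start; "moment": the same for the moment, N m; "width": finger opening in m.
Only numpy, scipy, OpenCV 4.12 (cv2) and the standard library are available. Lean on these libraries where they do the work, as an engineer would, in place of code of your own. Each camera call takes 0.05 s, during which the arm holds its last target. There are 200 camera calls.

## Task

Scrub out the copper end cap where it stands in the wooden block: with the brush upright, make four full strokes, each down to the bottom of the bore and back up to the mouth, then put the brush back upright in its stand. Only then make up the kit on the spring scale: stand the cap on the pan, mouth up, and gently set brass couplings on the pan beside it until the pointer rests level with the broad mark, leaving the spare couplings on the bench and the other things where they are.

Things in the scene. Friction and masses are not known exactly. Their poses are not given: they have to be found in the camera images.
- cap: deep copper end cap, a round cup standing mouth up in the wooden block: 60 mm outside, 52 mm bore, 75 mm tall, floor 5 mm thick, 300 g (sinks the pan 18 mm). Origin: centre of its underside; z towards the mouth
- block: fixed wooden block 110 x 110 mm, 25 mm high, with a square recess 66 mm wide and 13 mm deep (its floor 12 mm above the bench) that holds the cap. Origin: centre of its underside
- brush: fitting brush standing upright in its stand, 215 mm long: round bristle head 36 mm in diameter over the lowest 70 mm (rigid), thin stem, then a round wooden handle 22 mm in diameter from 120 mm to the top at 215 mm; 90 g. Origin: centre of the flat tip of the head; z towards the handle
- stand: fixed square steel pot that holds the brush, head down: 56 mm outside, 46 mm inside, 70 mm high, floor 5 mm thick, on a 100 mm square foot 4 mm thick. Origin: centre of its underside
- pan (a joint): how far the sprung pan of the scale has sunk, m: 0 when empty, growing downwards in proportion to the load, 0.06 m per kg, stop at 0.058. At 0.048 the pointer is level with the broad mark; the ticks lie 6 mm apart
- pan_top (a point): centre of the flat inside of the scale's square steel pan (190 mm outside, 182 mm inside, lip 10 mm above this point); 134 mm above the bench when empty, sinking with the pan. Its axes run along the pan's edges, z up; the white graduated column stands beyond the -y edge, 130 to 164 mm from the centre, 132 mm above the bench at its top
- pointer (a point): the pan's pointer, a dark level bar that straddles the column, 10 mm below the pan's underside, which slides down along the white column as the pan sinks
- mark (a point): the broad dark mark on the white column, fixed to the scale: the pointer must end level with it; 72 mm above the bench
- L1: large hexagonal brass coupling, standing on end on the bench: 36 mm across flats (42 over corners), 58 mm tall, about 200 g (within 3 %), which sinks the pan about 12 mm. Origin: centre of its underside; z along its length; x is square to one pair of flats (the others at 60 and 120 degrees). Some couplings may be absent
- L2: large hexagonal brass coupling, standing on end on the bench: 36 mm across flats (42 over corners), 58 mm tall, about 200 g (within 3 %), which sinks the pan about 12 mm. Origin: centre of its underside; z along its length; x is square to one pair of flats (the others at 60 and 120 degrees). Some couplings may be absent
- L3: large hexagonal brass coupling, standing on end on the bench: 36 mm across flats (42 over corners), 58 mm tall, about 200 g (within 3 %), which sinks the pan about 12 mm. Origin: centre of its underside; z along its length; x is square to one pair of flats (the others at 60 and 120 degrees). Some couplings may be absent
- S1: small hexagonal brass coupling, standing on end on the bench: 24 mm across flats (28 over corners), 46 mm tall, about 100 g (within 3 %), which sinks the pan about 6 mm. Origin: centre of its underside; z along its length; x is square to one pair of flats (the others at 60 and 120 degrees). Some couplings may be absent
- S2: small hexagonal brass coupling, standing on end on the bench: 24 mm across flats (28 over corners), 46 mm tall, about 100 g (within 3 %), which sinks the pan about 6 mm. Origin: centre of its underside; z along its length; x is square to one pair of flats (the others at 60 and 120 degrees). Some couplings may be absent
- S3: small hexagonal brass coupling, standing on end on the bench: 24 mm across flats (28 over corners), 46 mm tall, about 100 g (within 3 %), which sinks the pan about 6 mm. Origin: centre of its underside; z along its length; x is square to one pair of flats (the others at 60 and 120 degrees). Some couplings may be absent
- S4: small hexagonal brass coupling, standing on end on the bench: 24 mm across flats (28 over corners), 46 mm tall, about 100 g (within 3 %), which sinks the pan about 6 mm. Origin: centre of its underside; z along its length; x is square to one pair of flats (the others at 60 and 120 degrees). Some couplings may be absent
- tape: yellow tape measure, 68 x 36 x 64 mm; a bystander to be left alone. Origin: centre of its underside
- spool: metal solder spool, 60 mm in diameter, 46 mm tall; a bystander to be left alone. Origin: centre of its underside
- tin: flat round green tin, 73 mm in diameter, 31 mm tall; a bystander to be left alone. Origin: centre of its underside
- cutter: red pipe cutter lying flat, about 75 x 30 x 22 mm; a bystander to be left alone. Origin: centre of its underside
- elbow: copper elbow fitting lying flat, about 60 x 26 mm; a bystander to be left alone. Origin: centre of its underside
Things that resemble listed ones, but are neither listed nor needed, are in the scene too. Leave any blue look-alike of the S1 alone.

How it is judged:
On the way, in this order (a step that is already met when the one before it is completed fails the run):
1. first stroke: brush head down to the bottom of the cap, cap in its block, pan still empty (z of brush in the frame of cap between -0.005 and 0.022 m and horizontal distance between brush and cap below 0.022 m and angle between brush's own z axis and vertical below 0.35 rad and value of joint pan below 0.004 m and horizontal distance between cap and block below 0.015 m and angle between cap's own z axis and vertical below 0.15 rad), for 0.05 s.
2. first stroke: brush tip drawn up to the cap's mouth, cap still in its block (z of brush in the frame of cap above 0.055 m and value of joint pan below 0.004 m and horizontal distance between cap and block below 0.015 m and angle between cap's own z axis and vertical below 0.15 rad), for 0.05 s.
3. second stroke: brush head down to the bottom of the cap, cap in its block, pan still empty (all of step 1), for 0.05 s.
4. second stroke: brush tip drawn up to the cap's mouth, cap still in its block (all of step 2), for 0.05 s.
5. third stroke: brush head down to the bottom of the cap, cap in its block, pan still empty (all of step 3), for 0.05 s.
6. third stroke: brush tip drawn up to the cap's mouth, cap still in its block (all of step 4), for 0.05 s.
7. fourth stroke: brush head down to the bottom of the cap, cap in its block, pan still empty (all of step 5), for 0.05 s.
8. fourth stroke: brush tip drawn up to the cap's mouth, cap still in its block (all of step 6), for 0.05 s.
9. brush back upright in its stand and let go, pan still empty (horizontal distance between brush and stand below 0.02 m and height (world z) of brush below 0.02 m and angle between brush's own z axis and vertical below 0.25 rad and contact force between brush and the fingers below 0.05 N and value of joint pan below 0.004 m), for 0.2 s.
At the end, for the whole second after the job is handed in: Brush upright (within 0.25 rad) in its stand; cap standing mouth up on the pan (within 0.12 rad); pan at rest with its pointer within 2.5 mm of the mark (joint pan 0.0455 to 0.0505); every coupling either on the pan or down on the bench, at rest (horizontal distance between brush and stand below 0.02 m and height (world z) of brush below 0.02 m and angle between brush's own z axis and vertical below 0.25 rad and value of joint pan between 0.0455 and 0.0505 m and velocity of joint pan below 0.01 m/s and x of cap in the frame of pan_top between -0.08 and 0.08 m and y of cap in the frame of pan_top between -0.08 and 0.08 m and z of cap in the frame of pan_top between -0.005 and 0.01 m and angle between cap's own z axis and vertical below 0.12 rad and linear speed of cap below 0.02 m/s and ((z of L1 in the frame of pan_top above -0.005 m and horizontal distance between L1 and pan_top below 0.13 m) or height (world z) of L1 between -0.02 and 0.05 m) and ((z of L2 in the frame of pan_top above -0.005 m and horizontal distance between L2 and pan_top below 0.13 m) or height (world z) of L2 between -0.02 and 0.05 m) and ((z of L3 in the frame of pan_top above -0.005 m and horizontal distance between L3 and pan_top below 0.13 m) or height (world z) of L3 between -0.02 and 0.05 m) and ((z of S1 in the frame of pan_top above -0.005 m and horizontal distance between S1 and pan_top below 0.13 m) or height (world z) of S1 between -0.02 and 0.05 m) and ((z of S2 in the frame of pan_top above -0.005 m and horizontal distance between S2 and pan_top below 0.13 m) or height (world z) of S2 between -0.02 and 0.05 m) and ((z of S3 in the frame of pan_top above -0.005 m and horizontal distance between S3 and pan_top below 0.13 m) or height (world z) of S3 between -0.02 and 0.05 m) and ((z of S4 in the frame of pan_top above -0.005 m and horizontal distance between S4 and pan_top below 0.13 m) or height (world z) of S4 between -0.02 and 0.05 m) and linear speed of each of L1, L2, L3, S1, S2, S3, S4 below 0.03 m/s); the robot touches nothing.
It fails at once if a bystander (tape, spool, tin, cutter, elbow) was pushed aside by more than 5 cm (distance of any of tape, spool, tin, cutter, elbow from where it was at the start of the episode above 0.05 m).
It fails at once if something was dropped or slammed onto the pan (it shot down faster than 0.45 m/s) (velocity of joint pan above 0.45 m/s).
Of L1, L2, L3 only 1 to 3 are there at a start; the rules pass over those that are not, and their reading is None.
Of S1, S2, S3, S4 only 3 to 4 are there at a start; the rules pass over those that are not, and their reading is None.
At some moment in a run one of L1, L2, L3, S1, S2, S3, S4 may be knocked a few centimetres aside while the robot is not near it.
It also fails if it takes over 210 s, if anything falls off the work surface, if the arm or the gripper's body presses on something with over 40 N, if the wrist force passes 120 N, or if a joint passes its speed limit or range.

## Working session

There is one attempt and no reset: what is moved stays moved. The work goes in short steps, Python scripts to look and compute and a tool call to move; the robot and the scene stay as the last step left them, time stands still between calls to the robot, and variables do not carry over. Pictures are saved under pics/ and viewed, about 12 in all and at most 16, crops included, and the job is handed in when it is done.

Besides the shell and the picture viewer there is one more tool, called as name(argument=value, ...) on one line, values as JSON. play_rows: Moves the arm, as the interface text tells. Its arguments: {"type":"object","properties":{"targets":{"type":"array","items":{"type":"array","items":{"type":"array","items":{"type":"number"}}}},"grip":{"type":"number"},"newtons":{"type":"number"}},"required":["targets"]}

```bash
ls; mkdir -p pics; cat > h.py <<'E'
import numpy as np, cv2
from station import arm, cams, job_done, finder
def grab(n):
    p=cams.camera_params(n); a,d=cams.grab_frame(n); return a,d,p
def Rm(att):
    att=np.array(att,float)
    if att.shape==(3,3): return att
    from scipy.spatial.transform import Rotation as R
    return (R.from_euler('xyz',att) if att.size==3 else R.from_quat(att)).as_matrix()
def cloud(d,p):
    K=np.array(p['intrinsics']);v,u=np.mgrid[0:d.shape[0],0:d.shape[1]]
    c=np.stack([(u-K[0,2])/K[0,0]*d,(v-K[1,2])/K[1,1]*d,d],-1)
    return c@Rm(p['attitude']).T+np.array(p['position'])
def save(n,a): cv2.imwrite('pics/'+n,a[...,::-1])
E
python3 - <<'E'
from h import *
for n in ('scene','top'):
    a,d,p=grab(n); save(n+'0.png',a); print(n,p)
    np.savez(n+'0.npz',a=a,d=d)
    for q in ['cap','block','brush','stand','pan','L1','S1','tape','spool','tin','cutter','elbow']:
        print(q,[(np.round(r['xyz'],3).tolist(),round(r['score'],2)) for r in finder.find_in(n,q)])
print(arm.get_state(), arm.tcp_to_tips)
E
```

```text
pics
scene {'intrinsics': array([[391.93354826,   0.        , 277.45718153],
       [  0.        , 391.93354826, 211.29944657],
       [  0.        ,   0.        ,   1.        ]]), 'position': array([1.22750155, 0.41609282, 0.61709336]), 'attitude': array([-2.13834590e+00, -1.20223696e-04,  2.12956618e+00])}
cap [([0.511, 0.038, 0.062], 0.74)]
block [([0.534, 0.051, 0.025], 0.78)]
brush [([0.502, 0.383, 0.151], 0.56)]
stand [([0.522, 0.385, 0.02], 0.58)]
pan [([0.536, -0.226, 0.135], 0.78)]
L1 [([0.681, 0.102, 0.045], 0.91), ([0.635, 0.367, 0.022], 0.28)]
S1 [([0.477, 0.257, 0.032], 0.73), ([0.647, 0.261, 0.031], 0.69), ([0.614, 0.104, 0.033], 0.66), ([0.645, 0.177, 0.036], 0.64), ([0.56, 0.184, 0.031], 0.6), ([0.586, 0.263, 0.035], 0.57), ([0.682, 0.101, 0.045], 0.42), ([0.532, 0.047, 0.021], 0.22)]
tape [([0.384, -0.135, 0.037], 0.88)]
spool [([0.75, -0.037, 0.044], 0.72)]
tin [([0.752, 0.205, 0.028], 0.78)]
cutter [([0.39, 0.138, 0.018], 0.46), ([0.477, 0.257, 0.032], 0.44), ([0.68, 0.106, 0.042], 0.15)]
elbow [([0.635, 0.366, 0.021], 0.67), ([0.509, 0.038, 0.058], 0.58), ([0.532,
[... 888 characters left out ...]
0.0], 0.39)]
elbow [([0.628, 0.357, 0.022], 0.74)]
{'t': 1.3, 'q': array([-9.52908713e-01,  3.58595055e-01,  1.19026746e-02, -8.83503834e-06,
       -1.22409235e+00, -2.88143744e-01]), 'qd': array([-0.0005403 ,  0.00109931, -0.0005617 ,  0.00158271,  0.00053379,
        0.00028346]), 'joint_efforts': array([-1.28809257e-03, -5.82376564e+01,  2.93287146e+01,  7.00223565e+00,
        1.23166252e-02, -6.15411082e-06]), 'eef_pos': array([ 0.21857094, -0.63861046,  0.40466402]), 'ee_rot': array([-3.14158390e+00,  1.12614908e-05, -2.81185179e+00]), 'force': array([ 0.62151382,  0.5279315 , -0.1680854 ]), 'moment': array([-0.00451104, -0.09702857,  0.07591126]), 'width': 0.08784364880134926} 0.1781
```

View pics/scene0.png

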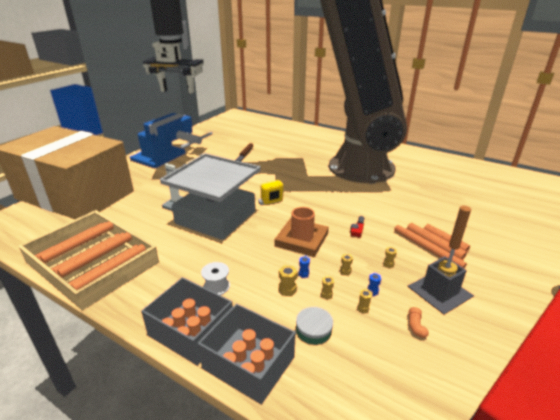

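View pics/top0.png

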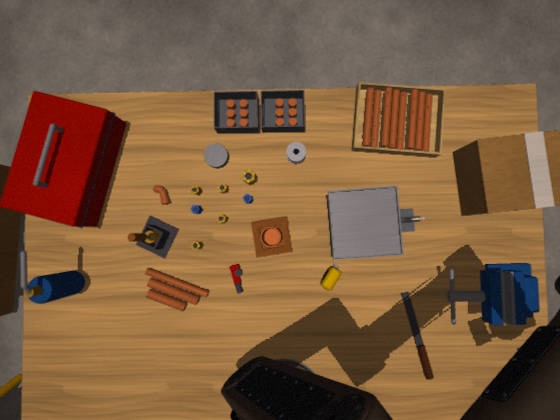

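The scene shows one large brass coupling at (288,280), four small brass ones at (347,264), (390,258), (327,288) and (365,301), and blue look-alikes at (305,267) and (374,284). The brush is in its stand, and the cap is in its block. The two cameras differ by about 12 mm, so I'm measuring both clouds directly.

```bash
python3 - <<'E'
from h import *
G={'tin':(.74,.195,.031,.045),'spool':(.738,-.049,.046,.04),'block':(.49,.03,.025,.075),'cap':(.49,.03,.087,.045),'pan':(.527,-.234,.134,.14),'L':(.665,.088,.058,.035),
'Sa':(.543,.174,.046,.03),'Sb':(.637,.172,.046,.03),'Sc':(.576,.255,.046,.025),'Sd':(.468,.255,.046,.03),'Se':(.606,.1,.046,.03),'Sf':(.636,.255,.046,.03),'stand':(.49,.37,.07,.05),'brush':(.49,.37,.215,.04)}
for n in ('scene','top'):
    z=np.load(n+'0.npz');a,d=z['a'],z['d'];P=cloud(d,cams.camera_params(n))
    ok=d>0
    t=ok&(abs(P[...,2])<.02)&(abs(P[...,0]-.55)<.3)&(abs(P[...,1])<.4)
    A=np.c_[P[t][:,:2],np.ones(t.sum())];c=np.linalg.lstsq(A,P[t][:,2],rcond=None)[0];print(n,'plane',c,np.median(P[t][:,2]))
    for k,(x,y,h,r) in G.items():
        m=ok&(abs(P[...,2]-h)<.008)&(np.hypot(P[...,0]-x-.005,P[...,1]-y-.005)<r+.012)
        if m.sum()<4: print(k,'none');continue
        p=P[m].astype(np.float32); (cx,cy),(w,hh),an=cv2.minAreaRect(p[:,:2]*1000)
        print(k,m.sum(),'mean',p.mean(0).round(4),'rect',round(cx),round(cy),round(w),round(hh),round(an,1),'rgb',np.median(a[m],0))
E
```

```text
scene plane [-0.00122932  0.00061622  0.001046  ] -0.00101516709844518
tin 906 mean [0.7451 0.1983 0.0296] rect 743 197 72 70 26.9 rgb [208. 207. 203.]
spool 423 mean [ 0.7469 -0.0463  0.0444] rect 745 -47 59 58 6.7 rgb [235. 233. 229.]
block 785 mean [0.5082 0.0398 0.0234] rect 492 30 114 111 8.1 rgb [188. 120.  66.]
cap 146 mean [0.4926 0.0314 0.0833] rect 492 31 60 58 13.9 rgb [176.  105.5  64. ]
pan 2651 mean [ 0.53   -0.2312  0.1335] rect 528 -257 196 247 3.7 rgb [204. 203. 199.]
L 204 mean [0.6747 0.0967 0.0561] rect 673 96 39 39 27.8 rgb [209. 166.  89.]
Sa 85 mean [0.5498 0.1799 0.0438] rect 548 179 25 23 63.5 rgb [196. 155.  86.]
Sb 102 mean [0.6422 0.176  0.0442] rect 640 175 27 24 27.4 rgb [205. 162.  93.]
Sc 103 mean [0.5795 0.2577 0.0441] rect 578 257 26 24 36.8 rgb [ 82. 107. 181.]
Sd 84 mean [0.471  0.2574 0.044 ] rect 469 257 27 24 21.2 rgb [195.  152.5  87.5]
Se 83 mean [0.6096 0.1013 0.0441] rect 607 100 26 23 28.6 rgb [ 83. 105. 178.]
Sf 115 mean [0.6381 0.2593 0.0441] rect 636 259 27 24 13.5 rgb [196. 158.  91.]
stand 491 mean [0.502  0.3836 0.0691] rect 496 383 5
[... 635 characters left out ...]
32 0.0588] rect 670 93 36 38 22.5 rgb [150.5 115.   39. ]
Sa 60 mean [0.5462 0.1772 0.0471] rect 545 177 25 23 48.4 rgb [145. 112.  39.]
Sb 59 mean [0.6383 0.1737 0.046 ] rect 639 174 25 22 88.8 rgb [139. 105.  40.]
Sc 65 mean [0.5752 0.2555 0.0463] rect 575 256 26 24 89.3 rgb [ 49.  69. 121.]
Sd 62 mean [0.4666 0.2548 0.0463] rect 466 255 25 21 88.3 rgb [144.  109.   39.5]
Se 61 mean [0.6065 0.0988 0.0465] rect 621 101 57 24 7.5 rgb [ 43.  71. 130.]
Sf 58 mean [0.6334 0.2562 0.0469] rect 632 256 24 23 0.2 rgb [136.5 102.5  38. ]
stand 220 mean [0.494  0.3774 0.0711] rect 494 382 58 56 64.5 rgb [58. 51. 36.]
brush 60 mean [0.4946 0.3804 0.2185] rect 495 381 21 20 40.6 rgb [118.5  67.   28. ]
```

play_rows(targets=[[[-0.408, 0.324, -0.095, -71], [-0.408, 0.324, -0.095, -71], [-0.408, 0.324, -0.095, -71], [-0.408, 0.324, -0.095, -71], [-0.408, 0.324, -0.095, -71]]], grip=0)

```text
t: 1.92
eef_pos: [0.3851, -0.378, 0.4614]
ee_rot: [-3.141, -0.0, -1.868]
force: [1.5, 0.4, -0.3]
width: 0.0877
```

```bash
cat >> h.py <<'E'
def to(x,y,z,yawdeg):
    "tool shift+turn to bring the TCP to x,y,z with tool down at yaw"
    from scipy.spatial.transform import Rotation as R
    s=arm.get_state(); r=R.from_euler('xyz',s['ee_rot'])
    sh=r.inv().apply(np.array([x,y,z])-s['eef_pos'])
    t=-(yawdeg-np.degrees(s['ee_rot'][2])); t=(t+180)%360-180
    print('now',np.round(s['eef_pos'],4),'yaw',round(np.degrees(s['ee_rot'][2]),2),'t',s['t'],'-> shift',np.round(sh,4),'turn',round(t,2))
E
python3 -c "
from h import *
to(.4965,.382,.5,-90)"
```

```text
now [ 0.3851 -0.378   0.4614] yaw -107.04 t 1.925 -> shift [-0.7593  0.1162 -0.0388] turn -17.04
```

play_rows(targets=[[[-0.06, 0.009, -0.008, -3.4], [-0.12, 0.018, -0.016, -6.8], [-0.18, 0.027, -0.024, -10.2], [-0.24, 0.036, -0.032, -13.6], [-0.3, 0.046, -0.038, -17]]])

```text
t: 2.55
eef_pos: [0.4299, -0.0779, 0.4996]
ee_rot: [-3.14, 0.0, -1.576]
force: [2.2, -0.5, 0.2]
width: 0.0879
```

```bash
python3 -c "
from h import *
to(.4965,.382,.5,-90)"
```

```text
now [ 0.4299 -0.0779  0.4996] yaw -90.28 t 2.55 -> shift [-4.602e-01 -6.440e-02 -2.000e-04] turn -0.28
```

play_rows(targets=[[[-0.06, -0.009, 0, 0], [-0.12, -0.018, 0, 0], [-0.18, -0.027, 0, 0], [-0.23, -0.034, 0, 0], [-0.28, -0.04, 0, 0]]])

```text
t: 3.18
eef_pos: [0.4719, 0.2019, 0.499]
ee_rot: [-3.141, 0.0, -1.577]
force: [0.7, -0.5, -0.0]
width: 0.0877
```

```bash
python3 - <<'E'
from h import *
to(.4965,.382,.5,-90)
a,d,p=grab('wrist');save('w1.png',a);np.savez('w1.npz',a=a,d=d)
print(p['position'],p['attitude'],d[d>0].min())
P=cloud(d,p)
for nm,lo,hi in(('brush',.205,.23),('stand',.066,.076)):
    m=(d>0)&(P[...,2]>lo)&(P[...,2]<hi)&(abs(P[...,0]-.497)<.05)&(abs(P[...,1]-.382)<.05)
    if m.sum()>5: print(nm,m.sum(),P[m].mean(0).round(4),cv2.minAreaRect((P[m][:,:2]*1000).astype(np.float32)))
E
```

```text
now [0.4719 0.2019 0.499 ] yaw -90.35 t 3.175 -> shift [-0.1803 -0.0235 -0.0009] turn -0.35
[0.47177817 0.11844025 0.47848764] [2.83322216e+00 9.53065087e-06 3.13623265e+00] 0.06593048
stand 539 [0.4941 0.3649 0.0707] ((492.0865478515625, 373.8860168457031), (39.29302215576172, 56.51007080078125), 64.19697570800781)
```

play_rows(targets=[[[-0.06, -0.008, 0, 0], [-0.12, -0.016, 0, 0], [-0.18, -0.024, 0, -0.3], [-0.18, -0.024, 0, -0.3], [-0.18, -0.024, 0, -0.3]]])

```text
t: 3.85
eef_pos: [0.4973, 0.38, 0.4982]
ee_rot: [3.141, -0.001, -1.572]
force: [0.2, -0.4, -0.4]
width: 0.0878
```

```bash
cat >> h.py <<'E'
def look(nm,items):
    "items: (label,x,y,r,zlo,zhi)"
    a,d,p=grab('wrist');save(nm+'.png',a);np.savez(nm+'.npz',a=a,d=d,pos=p['position'],att=p['attitude'])
    P=cloud(d,p)
    for l,x,y,r,lo,hi in items:
        m=(d>0)&(P[...,2]>lo)&(P[...,2]<hi)&(abs(P[...,0]-x)<r)&(abs(P[...,1]-y)<r)
        if m.sum()<6: print(l,'none');continue
        c,s,g=cv2.minAreaRect((P[m][:,:2]*1000).astype(np.float32))
        print(l,m.sum(),'mean',P[m].mean(0).round(4),'rect',np.round(c,1),np.round(s,1),round(g,1))
    return a,d,P
E
python3 - <<'E'
from h import *
look('w2',[('brush',.4965,.382,.03,.208,.226),('handle',.4965,.382,.03,.13,.2),('stand',.496,.382,.06,.066,.076)])
to(.4965,.382,.344,-90)
E
```

```text
brush 691 mean [0.4964 0.3812 0.2184] rect [496.4 382.5] [21. 21.] 35.9
handle 437 mean [0.4966 0.3743 0.1685] rect [497.1 376. ] [21.1  8. ] 6.7
stand 1221 mean [0.4961 0.3767 0.0715] rect [496.1 382.3] [56.3 56.1] 64.0
now [0.4973 0.3793 0.4988] yaw -90.1 t 3.9 -> shift [-0.0027  0.0008  0.1548] turn -0.1
```

View pics/w2.png

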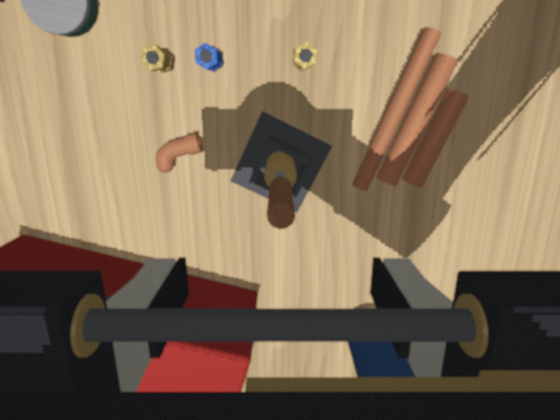

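The brush handle (280,215) stands upright, centred between the fingers. Descending to grasp it.

play_rows(targets=[[[-0.0027, 0.001, 0.05, 0], [-0.0027, 0.001, 0.1, 0], [-0.0027, 0.001, 0.14, 0], [-0.0027, 0.001, 0.155, 0], [-0.0027, 0.001, 0.155, 0]]])

```text
t: 4.53
eef_pos: [0.4966, 0.3819, 0.3442]
ee_rot: [-3.141, -0.0, -1.573]
force: [-0.4, -0.1, 0.7]
width: 0.0878
```

play_rows(targets=[[[0, 0, 0, 0], [0, 0, 0, 0], [0, 0, 0, 0], [0, 0, 0, 0], [0, 0, 0, 0]]], grip=255, newtons=30)

```text
t: 5.15
eef_pos: [0.4963, 0.3826, 0.3438]
ee_rot: [-3.142, 0.0, -1.572]
force: [0.6, -0.4, -0.6]
width: 0.0432
```

play_rows(targets=[[[0, 0, -0.02, 0], [0, 0, -0.05, 0], [0, 0, -0.09, 0], [0, 0, -0.13, 0], [0, 0, -0.13, 0]]])

```text
t: 5.78
eef_pos: [0.4967, 0.3828, 0.4777]
ee_rot: [-3.137, 0.005, -1.572]
force: [0.7, 0.6, 0.6]
width: 0.001
```

```bash
python3 - <<'E'
from h import *
to(.4905,.0305,.471,-90)
E
```

```text
now [0.4967 0.3828 0.4777] yaw -90.07 t 5.775 -> shift [0.3523 0.0058 0.005 ] turn -0.07
```

The fingers close slowly (about 70 mm/s), so I lifted before they had gripped. Reopening and checking the brush.

play_rows(targets=[[[0, 0, -0.01, 0], [0, 0, -0.02, 0], [0, 0, -0.02, 0], [0, 0, -0.02, 0], [0, 0, -0.02, 0]]], grip=0)

```text
t: 6.4
eef_pos: [0.4963, 0.3825, 0.4932]
ee_rot: [3.141, -0.001, -1.572]
force: [-0.5, -0.2, -0.1]
width: 0.0452
```

play_rows(targets=[[[0, 0, 0, 0], [0, 0, 0, 0], [0, 0, 0, 0], [0, 0, 0, 0], [0, 0, 0, 0]]])

```text
t: 7.02
eef_pos: [0.4963, 0.3825, 0.4938]
ee_rot: [-3.142, 0.0, -1.572]
force: [-0.0, 0.5, -0.4]
width: 0.0868
```

```bash
python3 - <<'E'
from h import *
look('w3',[('brush',.4965,.382,.03,.208,.226),('stand',.496,.382,.06,.066,.076)])
to(.4964,.3823,.344,-90)
E
```

```text
brush 715 mean [0.4963 0.3811 0.2183] rect [496.5 382.3] [20.8 20.5] 0.5
stand 1254 mean [0.4963 0.3767 0.0716] rect [496.1 382.4] [56.5 56.1] 64.1
now [0.4963 0.3825 0.4937] yaw -90.09 t 7.075 -> shift [ 2.000e-04 -1.000e-04  1.497e-01] turn -0.09
```

The brush hasn't moved. Descending again with more closing time.

play_rows(targets=[[[0, 0, 0.05, 0], [0, 0, 0.1, 0], [0, 0, 0.135, 0], [0, 0, 0.15, 0], [0, 0, 0.15, 0]]])

```text
t: 7.7
eef_pos: [0.4964, 0.3826, 0.3434]
ee_rot: [3.141, -0.001, -1.572]
force: [0.1, 0.1, 0.5]
width: 0.0878
```

play_rows(targets=[[[0, 0, 0, 0], [0, 0, 0, 0], [0, 0, 0, 0], [0, 0, 0, 0], [0, 0, 0, 0]]], grip=255, newtons=30)

```text
t: 8.32
eef_pos: [0.4963, 0.3825, 0.3438]
ee_rot: [-3.141, 0.0, -1.572]
force: [-0.1, 0.2, 0.4]
width: 0.0434
```

play_rows(targets=[[[0, 0, 0, 0], [0, 0, 0, 0], [0, 0, 0, 0], [0, 0, 0, 0], [0, 0, 0, 0]]])

```text
t: 8.95
eef_pos: [0.4963, 0.3825, 0.3436]
ee_rot: [3.141, -0.0, -1.572]
force: [-0.8, -1.1, -0.7]
width: 0.0216
```

play_rows(targets=[[[0, 0, -0.02, 0], [0, 0, -0.05, 0], [0, 0, -0.09, 0], [0, 0, -0.125, 0], [0, 0, -0.125, 0]]])

```text
t: 9.57
eef_pos: [0.4967, 0.3827, 0.4722]
ee_rot: [-3.138, 0.004, -1.572]
force: [0.9, -0.0, -1.2]
width: 0.0213
```

play_rows(targets=[[[0.03, 0, 0, 0], [0.08, 0.001, 0, 0], [0.13, 0.002, 0, 0], [0.18, 0.003, 0, 0], [0.21, 0.003, 0, 0]]])

```text
t: 10.2
eef_pos: [0.4924, 0.1704, 0.4681]
ee_rot: [3.141, -0.0, -1.573]
force: [0.7, -0.4, -1.2]
width: 0.0213
```

```bash
python3 - <<'E'
from h import *
look('w4',[('cap',.49,.031,.05,.078,.097),('block',.49,.03,.09,.02,.031)])
to(.4905,.0305,.469,-90)
a,d,p=grab('scene');save('s4.png',a)
P=cloud(d,p); np.savez('s4.npz',a=a,d=d)
s=arm.get_state()['eef_pos']
for lo,hi in((.11,.15),(.15,.19),(.19,.23),(.25,.28)):
    m=(d>0)&(abs(P[...,0]-s[0])<.04)&(abs(P[...,1]-s[1])<.04)&(P[...,2]>lo)&(P[...,2]<hi)
    print(lo,m.sum(),P[m].mean(0).round(4) if m.sum() else '',P[m][:,2].min() if m.sum() else '')
E
```

```text
cap 865 mean [0.4917 0.0343 0.0857] rect [491.8  33.2] [53.2 59.2] 89.3
block 5360 mean [0.492  0.0451 0.0246] rect [490.6  35.2] [110.3  98. ] 8.2
now [0.492  0.1683 0.4683] yaw -90.17 t 10.25 -> shift [ 0.1378  0.0011 -0.0005] turn -0.17
0.11 129 [0.5029 0.1735 0.1407] 0.12787758280377443
0.15 249 [0.5034 0.1732 0.1718] 0.15017443918357437
0.19 177 [0.4958 0.1707 0.2022] 0.19011576998953894
0.25 139 [0.4991 0.1717 0.2654] 0.25031575867173256
```

View pics/s4.png

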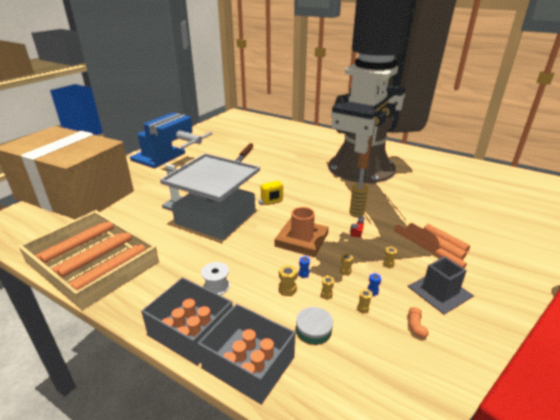

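The brush is held upright (362,190) and clear of the stand. Moving over the cap.

play_rows(targets=[[[0.035, 0, 0, 0], [0.08, 0, 0, 0], [0.12, 0, 0, 0], [0.138, 0, 0, 0], [0.138, 0, 0, 0]]])

```text
t: 10.92
eef_pos: [0.4928, 0.034, 0.4683]
ee_rot: [3.141, -0.0, -1.574]
force: [0.3, 0.8, -1.1]
width: 0.0216
```

```bash
python3 - <<'E'
from h import *
look('w5',[('cap',.49,.031,.05,.078,.097),('block',.49,.03,.09,.02,.031)])
to(.4915,.0305,.405,-90)
E
```

```text
cap 571 mean [0.4909 0.0197 0.0857] rect [491.3  24.2] [48.7 58.8] 87.3
block 4898 mean [0.4908 0.0179 0.0245] rect [491.5  29.3] [110.2 110.5] 8.2
now [0.4929 0.0347 0.4684] yaw -90.14 t 10.975 -> shift [0.0042 0.0014 0.0634] turn -0.14
```

View pics/w5.png

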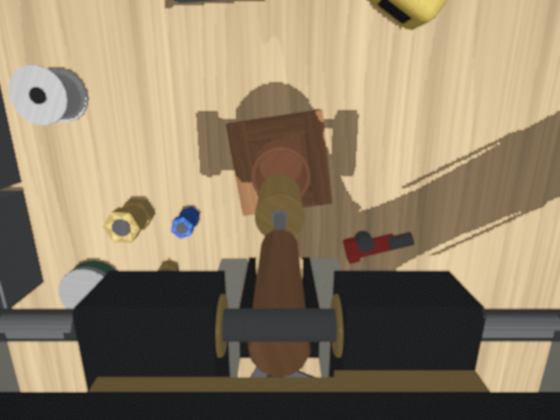

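play_rows(targets=[[[0.005, 0.0015, 0, 0], [0.005, 0.0015, 0.005, 0], [0.005, 0.0015, 0.03, 0], [0.005, 0.0015, 0.055, 0], [0.005, 0.0015, 0.055, 0]]])

```text
t: 11.6
eef_pos: [0.4907, 0.0298, 0.4119]
ee_rot: [3.138, -0.001, -1.572]
force: [0.4, 0.0, -0.2]
width: 0.0215
```

```bash
python3 - <<'E'
from h import *
to(.4914,.0295,.364,-90); print(arm.get_state()['force'],arm.get_state()['moment'])
E
```

```text
now [0.4907 0.0298 0.4119] yaw -90.07 t 11.6 -> shift [ 0.0002 -0.0009  0.0479] turn -0.07
[ 0.35305143  0.03170629 -0.15993047] [ 0.01280561  0.09798787 -0.03386354]
```

play_rows(targets=[[[0, 0, 0.025, 0], [0, 0, 0.049, 0], [0, 0, 0.049, 0], [0, 0, 0.049, 0], [0, 0, 0.049, 0]]])

```text
t: 12.22
eef_pos: [0.4917, 0.0297, 0.3661]
ee_rot: [-3.14, 0.001, -1.572]
force: [0.1, 0.6, -1.6]
width: 0.0212
```

play_rows(targets=[[[0, 0, -0.03, 0], [0, 0, -0.055, 0], [0, 0, -0.055, 0], [0, 0, -0.055, 0], [0, 0, -0.055, 0]]])

```text
t: 12.85
eef_pos: [0.491, 0.0295, 0.419]
ee_rot: [3.14, -0.0, -1.572]
force: [0.8, 1.0, -1.0]
width: 0.0216
```

play_rows(targets=[[[0, 0, 0.03, 0], [0, 0, 0.055, 0], [0, 0, 0.055, 0], [0, 0, 0.055, 0], [0, 0, 0.055, 0]]])

```text
t: 13.48
eef_pos: [0.4916, 0.0297, 0.3658]
ee_rot: [-3.14, 0.0, -1.572]
force: [-0.1, 0.7, -0.8]
width: 0.0214
```

play_rows(targets=[[[0, 0, -0.03, 0], [0, 0, -0.055, 0], [0, 0, -0.055, 0], [0, 0, -0.055, 0], [0, 0, -0.055, 0]]])

```text
t: 14.1
eef_pos: [0.491, 0.0295, 0.419]
ee_rot: [3.14, -0.0, -1.572]
force: [0.3, 0.8, -0.4]
width: 0.0217
```

play_rows(targets=[[[0, 0, 0.03, 0], [0, 0, 0.055, 0], [0, 0, 0.055, 0], [0, 0, 0.055, 0], [0, 0, 0.055, 0]]])

```text
t: 14.72
eef_pos: [0.4916, 0.0297, 0.3657]
ee_rot: [-3.14, 0.0, -1.572]
force: [0.9, 0.5, -1.4]
width: 0.0218
```

play_rows(targets=[[[0, 0, -0.03, 0], [0, 0, -0.055, 0], [0, 0, -0.055, 0], [0, 0, -0.055, 0], [0, 0, -0.055, 0]]])

```text
t: 15.35
eef_pos: [0.491, 0.0295, 0.419]
ee_rot: [3.14, -0.0, -1.572]
force: [0.2, 0.7, -1.6]
width: 0.0216
```

play_rows(targets=[[[0, 0, 0.03, 0], [0, 0, 0.055, 0], [0, 0, 0.055, 0], [0, 0, 0.055, 0], [0, 0, 0.055, 0]]])

```text
t: 15.98
eef_pos: [0.4917, 0.0297, 0.3658]
ee_rot: [-3.14, 0.001, -1.572]
force: [0.2, 0.2, 0.0]
width: 0.0216
```

play_rows(targets=[[[0, 0, -0.03, 0], [0, 0, -0.055, 0], [0, 0, -0.055, 0], [0, 0, -0.055, 0], [0, 0, -0.055, 0]]])

```text
t: 16.6
eef_pos: [0.491, 0.0295, 0.4191]
ee_rot: [3.14, -0.0, -1.572]
force: [0.4, -0.0, -1.4]
width: 0.0213
```

play_rows(targets=[[[0, 0, -0.02, 0], [0, 0, -0.04, 0], [0, 0, -0.053, 0], [0, 0, -0.053, 0], [0, 0, -0.053, 0]]])

```text
t: 17.23
eef_pos: [0.4911, 0.0295, 0.4718]
ee_rot: [3.14, -0.0, -1.572]
force: [0.7, -0.4, -1.1]
width: 0.0216
```

```bash
python3 - <<'E'
from h import *
look('w6',[('cap',.49,.031,.05,.078,.097),('block',.49,.03,.09,.02,.031)])
to(.4963,.3825,.469,-90)
E
```

```text
cap 549 mean [0.4919 0.0189 0.0856] rect [491.7  23.7] [59.2 47.7] 1.3
block 4783 mean [0.4913 0.0176 0.0245] rect [491.5  29.2] [110.1 110.4] 8.2
now [0.4911 0.0295 0.4717] yaw -90.1 t 17.275 -> shift [-0.353  -0.0046  0.0026] turn -0.1
```

All four strokes are done, and the cap hasn't moved. Returning the brush.

play_rows(targets=[[[-0.04, 0, 0, 0], [-0.09, -0.001, 0, 0], [-0.14, -0.002, 0, 0], [-0.19, -0.003, 0, 0], [-0.23, -0.003, 0, 0]]])

```text
t: 17.9
eef_pos: [0.4944, 0.2614, 0.4717]
ee_rot: [3.141, -0.001, -1.572]
force: [0.5, -0.3, -0.5]
width: 0.0216
```

play_rows(targets=[[[-0.04, 0, 0, 0], [-0.08, -0.001, 0, 0], [-0.11, -0.0015, 0, 0], [-0.123, -0.0016, 0, 0], [-0.123, -0.0016, 0, 0]]])

```text
t: 18.52
eef_pos: [0.4963, 0.383, 0.4717]
ee_rot: [3.14, -0.001, -1.572]
force: [-0.9, -0.1, -0.3]
width: 0.0211
```

```bash
python3 - <<'E'
from h import *
look('w7',[('stand',.496,.382,.06,.066,.076)])
to(.4963,.3825,.3445,-90)
E
```

```text
stand 691 mean [0.4966 0.3712 0.0694] rect [496.1 382.4] [56.4 56.1] 64.1
now [0.4964 0.3823 0.4721] yaw -90.08 t 18.575 -> shift [-0.0004  0.      0.1276] turn -0.08
```

play_rows(targets=[[[0, 0, 0.035, 0], [0, 0, 0.07, 0], [0, 0, 0.1, 0], [0, 0, 0.12, 0], [0, 0, 0.12, 0]]])

```text
t: 19.2
eef_pos: [0.4963, 0.381, 0.3516]
ee_rot: [3.14, -0.002, -1.574]
force: [0.1, -0.2, -0.4]
width: 0.0216
```

play_rows(targets=[[[0, 0, 0.003, 0], [0, 0, 0.006, 0], [0, 0, 0.007, 0], [0, 0, 0.007, 0], [0, 0, 0.007, 0]]])

```text
t: 19.82
eef_pos: [0.4964, 0.3826, 0.3459]
ee_rot: [-3.141, 0.0, -1.572]
force: [0.2, 1.0, -0.3]
width: 0.0214
```

play_rows(targets=[[[0, 0, 0, 0], [0, 0, 0, 0], [0, 0, 0, 0], [0, 0, 0, 0], [0, 0, 0, 0]]], grip=0)

```text
t: 20.45
eef_pos: [0.4964, 0.3826, 0.3457]
ee_rot: [-3.142, 0.0, -1.572]
force: [-0.2, 0.1, -0.7]
width: 0.0659
```

play_rows(targets=[[[0, 0, 0, 0], [0, 0, 0, 0], [0, 0, -0.01, 0], [0, 0, -0.05, 0], [0, 0, -0.1, 0]]])

```text
t: 21.08
eef_pos: [0.4963, 0.3824, 0.4467]
ee_rot: [3.141, -0.002, -1.572]
force: [0.3, 0.4, 0.8]
width: 0.0875
```

play_rows(targets=[[[0.01, 0, -0.03, 0], [0.06, 0.001, -0.04, 0], [0.11, 0.002, -0.04, 0], [0.15, 0.002, -0.04, 0], [0.18, 0.003, -0.04, 0]]])

```text
t: 21.7
eef_pos: [0.4928, 0.2007, 0.4869]
ee_rot: [-3.14, 0.001, -1.573]
force: [1.0, 0.0, 0.4]
width: 0.0875
```

```bash
python3 - <<'E'
from h import *
G={'Sa':(.5465,.178),'Sb':(.6395,.1745),'Sd':(.4675,.256),'Sf':(.634,.2575),'L':(.6715,.0945)}
for n in ('scene','top'):
    a,d,p=grab(n);P=cloud(d,p)
    for l,x,y,r,lo,hi in[('brush',.4965,.382,.03,.208,.226),('pan',.527,-.231,.12,.12,.16)]+[(k,v[0],v[1],.03,.038,.066) for k,v in G.items()]:
        m=(d>0)&(P[...,2]>lo)&(P[...,2]<hi)&(abs(P[...,0]-x)<r)&(abs(P[...,1]-y)<r)
        if m.sum()<6: print(l,'none');continue
        c,s,g=cv2.minAreaRect((P[m][:,:2]*1000).astype(np.float32)); print(n,l,m.sum(),P[m][:,2].mean().round(4),np.round(c,1),np.round(s,1),round(g,1))
to(.4915,.0295,.226,-90)
E
```

```text
scene brush 103 0.2158 [498.7 384.3] [20.  20.2] 49.0
scene pan 2790 0.134 [ 526.8 -231.2] [195.1 194.2] 3.2
scene Sa 88 0.0437 [547.3 179. ] [23.3 27.9] 85.8
scene Sb 106 0.0439 [641.1 175.3] [24.9 25.7] 79.3
scene Sd 81 0.0443 [469.9 256. ] [25.5 26.1] 48.4
scene Sf 113 0.0441 [636.1 258. ] [26.5 23.5] 20.3
scene L 283 0.0529 [673.5  95.6] [36.2 41.4] 89.0
brush none
top pan 4902 0.1355 [ 525.6 -243.3] [190.2 213.2] 3.4
top Sa 62 0.0459 [545.  177.5] [25.1 23.4] 43.4
top Sb 58 0.0463 [638.4 173.1] [25.9 21.6] 88.6
Sd none
top Sf 53 0.0461 [635.3 255.8] [24.6 18.4] 89.7
top L 136 0.0579 [670.3  92.8] [36.5 38.7] 23.5
now [0.4927 0.2    0.4872] yaw -90.2 t 21.8 -> shift [0.1708 0.001  0.2611] turn -0.2
```

The brush is back upright in its stand with its top at the same height as before. Next is the cap.

play_rows(targets=[[[0.05, 0, 0, -1], [0.1, 0, 0.03, -2], [0.14, 0.001, 0.06, -3.4], [0.171, 0.001, 0.09, -3.4], [0.171, 0.001, 0.11, -3.4]]])

```text
t: 22.42
eef_pos: [0.4916, 0.0301, 0.3751]
ee_rot: [3.141, -0.0, -1.515]
force: [0.1, 0.2, 0.2]
width: 0.0881
```

```bash
python3 - <<'E'
from h import *
look('w8',[('cap',.49,.031,.05,.078,.097),('block',.49,.03,.09,.02,.031)])
to(.4915,.0295,.226,-86.6)
E
```

```text
cap 1497 mean [0.4916 0.0298 0.0852] rect [491.6  29.5] [59.2 59. ] 27.6
block 7952 mean [0.492  0.0186 0.0246] rect [491.5  29.5] [110.3 110.8] 8.1
now [0.4911 0.0307 0.3728] yaw -86.81 t 22.475 -> shift [ 0.0011 -0.0008  0.1468] turn -0.21
```

play_rows(targets=[[[0.001, -0.0005, 0.05, 0], [0.001, -0.0005, 0.1, 0], [0.001, -0.0005, 0.135, 0], [0.001, -0.0005, 0.147, 0], [0.001, -0.0005, 0.147, 0]]])

```text
t: 23.1
eef_pos: [0.493, 0.0311, 0.2291]
ee_rot: [3.141, -0.0, -1.512]
force: [-0.7, -0.4, 0.5]
width: 0.0877
```

play_rows(targets=[[[0, 0, 0, 0], [0, 0, 0, 0], [0, 0, 0, 0], [0, 0, 0, 0], [0, 0, 0, 0]]], grip=255, newtons=30)

```text
t: 23.72
eef_pos: [0.4922, 0.0305, 0.2294]
ee_rot: [3.141, -0.0, -1.513]
force: [-3.9, 1.1, 7.2]
width: 0.0601
```

play_rows(targets=[[[0, 0, 0, 0], [0, 0, 0, 0], [0, 0, -0.01, 0], [0, 0, -0.03, 0], [0, 0, -0.05, 0]]])

```text
t: 24.35
eef_pos: [0.4923, 0.0305, 0.2795]
ee_rot: [3.141, -0.0, -1.513]
force: [0.6, -0.6, -3.1]
width: 0.0604
```

play_rows(targets=[[[0, 0, -0.04, 0], [0, 0, -0.09, 0], [0, 0, -0.14, 0], [0, 0, -0.18, 0], [0, 0, -0.18, 0]]])

```text
t: 24.98
eef_pos: [0.4927, 0.0305, 0.4625]
ee_rot: [-3.135, 0.002, -1.513]
force: [0.4, 0.0, -3.9]
width: 0.0602
```

```bash
python3 - <<'E'
from h import *
print(arm.get_state()['force'],arm.get_state()['width'])
to(.53,-.1,.45,-86.6)
E
```

```text
[ 0.38174252  0.01706598 -3.8607131 ] 0.060210001123859734
now [0.4927 0.0305 0.4625] yaw -86.68 t 24.975 -> shift [ 0.1325 -0.0296  0.0125] turn -0.08
```

```bash
python3 -c "
from h import *
to(.476,-.2345,.40,-86.6)"
```

```text
now [0.4927 0.0305 0.4625] yaw -86.68 t 24.975 -> shift [0.2637 0.0324 0.0618] turn -0.08
```

play_rows(targets=[[[0.03, 0, 0, 0], [0.08, 0, 0, 0], [0.13, 0, 0, 0], [0.18, 0, 0, 0], [0.21, 0, 0, 0]]])

```text
t: 25.6
eef_pos: [0.5039, -0.1811, 0.4574]
ee_rot: [3.139, 0.001, -1.515]
force: [1.3, 0.5, -3.1]
width: 0.06
```

```bash
python3 - <<'E'
from h import *
look('w9',[('pan',.526,-.231,.12,.12,.16),('panlip',.526,-.231,.12,.139,.152)])
to(.476,-.2345,.39,-86.6)
E
```

```text
pan 55647 mean [ 0.53   -0.2476  0.1346] rect [ 526.8 -232.1] [190.8 190.8] 3.4
panlip 5985 mean [ 0.5333 -0.2586  0.143 ] rect [ 526.8 -232.1] [190.8 190.8] 3.4
now [ 0.5042 -0.1829  0.4573] yaw -86.8 t 25.65 -> shift [0.05   0.0308 0.0674] turn -0.2
```

View pics/w9.png

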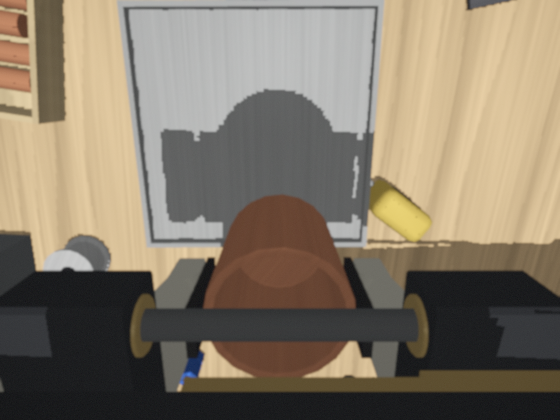

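The cap is held upright by the fingers, and the pan (122–380, 0–245) is free. Its centre is at (0.5268, -0.2321), yaw 3.4°.

play_rows(targets=[[[0.02, 0.012, 0.01, 0], [0.04, 0.024, 0.03, 0], [0.0505, 0.03, 0.06, 0], [0.0505, 0.03, 0.08, 0], [0.0505, 0.03, 0.085, 0]]])

```text
t: 26.28
eef_pos: [0.4766, -0.2312, 0.3716]
ee_rot: [3.138, 0.001, -1.514]
force: [0.1, 0.0, -2.5]
width: 0.06
```

```bash
python3 -c "
from h import *
to(.4769,-.2351,.3514,-86.6)"
```

```text
now [ 0.4766 -0.2312  0.3716] yaw -86.73 t 26.275 -> shift [ 0.004  -0.0001  0.0202] turn -0.13
```

play_rows(targets=[[[0.003, 0, 0.008, 0], [0.003, 0, 0.016, 0], [0.003, 0, 0.024, 0], [0.003, 0, 0.032, 0], [0.003, 0, 0.038, 0]]])

```text
t: 26.9
eef_pos: [0.4779, -0.2342, 0.3356]
ee_rot: [-3.141, -0.0, -1.513]
force: [0.9, 1.4, 0.4]
width: 0.0601
```

play_rows(targets=[[[0, 0, 0, 0], [0, 0, 0, 0], [0, 0, 0, 0], [0, 0, 0, 0], [0, 0, 0, 0]]])

```text
t: 27.52
eef_pos: [0.4777, -0.2342, 0.3358]
ee_rot: [-3.141, -0.0, -1.513]
force: [0.9, 0.3, 0.5]
width: 0.0604
```

play_rows(targets=[[[0, 0, 0, 0], [0, 0, 0, 0], [0, 0, 0, 0], [0, 0, 0, 0], [0, 0, 0, 0]]], grip=0)

```text
t: 28.15
eef_pos: [0.4777, -0.2342, 0.3357]
ee_rot: [3.142, 0.0, -1.513]
force: [-1.0, -0.5, -0.7]
width: 0.0875
```

play_rows(targets=[[[0, 0, -0.03, 0], [0, 0, -0.08, 0], [0, 0, -0.13, 0], [0, 0, -0.15, 0], [0, 0, -0.15, 0]]])

```text
t: 28.78
eef_pos: [0.4778, -0.2343, 0.4876]
ee_rot: [-3.138, -0.001, -1.513]
force: [0.7, -0.6, 0.1]
width: 0.0878
```

```bash
python3 - <<'E'
from h import *
look('w10',[('pan',.526,-.231,.12,.1,.135),('cap',.477,-.235,.05,.18,.205)])
to(.6,.17,.5,-90)
E
```

```text
pan 35187 mean [ 0.5315 -0.2423  0.1169] rect [ 527.8 -243.7] [190.8 215.1] 3.4
cap 1494 mean [ 0.4784 -0.2346  0.1887] rect [ 478.4 -235.2] [59.4 58.9] 63.7
now [ 0.4776 -0.2342  0.486 ] yaw -86.69 t 28.825 -> shift [-0.3964 -0.1456 -0.0138] turn 3.31
```

play_rows(targets=[[[-0.05, -0.016, 0, 0], [-0.1, -0.034, 0, 0], [-0.155, -0.052, 0, 0], [-0.21, -0.07, 0, 0], [-0.265, -0.09, 0, 0]]])

```text
t: 29.45
eef_pos: [0.5522, 0.0374, 0.4844]
ee_rot: [3.14, -0.0, -1.513]
force: [1.1, 0.2, 0.4]
width: 0.0877
```

play_rows(targets=[[[-0.05, -0.018, 0, 0], [-0.1, -0.036, 0, 0], [-0.15, -0.055, 0, 0], [-0.15, -0.055, 0, 0], [-0.15, -0.055, 0, 0]]])

```text
t: 30.08
eef_pos: [0.5984, 0.1886, 0.4841]
ee_rot: [3.139, -0.001, -1.512]
force: [-0.4, -0.0, -1.1]
width: 0.0875
```

```bash
cat >> h.py <<'E'
def hexes(nm,G):
    a,d,p=grab('wrist');save(nm+'.png',a);P=cloud(d,p)
    for k,(x,y,h,f) in G.items():
        m=(d>0)&(abs(P[...,2]-h)<.006)&(np.hypot(P[...,0]-x,P[...,1]-y)<.035)
        if m.sum()<10: print(k,'none');continue
        q=P[m][:,:2]
        best=min(((lambda w:(np.abs(w-f).sum(),g))(np.array([np.ptp(q@[np.cos(t),np.sin(t)]) for t in np.radians([g,g+60,g+120])]))+(0,) for g in range(0,60,1)))
        c=(q.max(0)+q.min(0))/2
        hsv=np.median(a[m],0)
        print(k,m.sum(),'c',c.round(4),'mean',q.mean(0).round(4),'z',P[m][:,2].mean().round(4),'flat normals at',best[1],'err',best[0].round(4),'rgb',hsv)
G={'Sa':(.546,.178,.046,.024),'Sb':(.639,.1745,.046,.024),'Sd':(.468,.256,.046,.024),'Sf':(.634,.2575,.046,.024),'L':(.6715,.0945,.058,.036)}
E
python3 - <<'E'
from h import *
hexes('w11',G)
to(.546,.178,.25,-90)
E
```

```text
Sa 395 c [0.5487 0.1784] mean [0.5485 0.1775] z 0.0456 flat normals at 23 err 0.001 rgb [95. 79. 47.]
Sb 392 c [0.6404 0.1742] mean [0.6404 0.1742] z 0.0456 flat normals at 0 err 0.0012 rgb [96. 79. 48.]
Sd 356 c [0.4689 0.2554] mean [0.4695 0.2547] z 0.0454 flat normals at 55 err 0.0017 rgb [91. 75. 46.]
Sf 348 c [0.6357 0.2575] mean [0.6358 0.2568] z 0.0455 flat normals at 42 err 0.0022 rgb [186. 162. 105.]
L 1119 c [0.6724 0.0938] mean [0.6722 0.0938] z 0.0577 flat normals at 26 err 0.0004 rgb [191. 166. 105.]
now [0.5983 0.188  0.4847] yaw -86.7 t 30.125 -> shift [0.0068 0.0524 0.2348] turn 3.3
```

View pics/w11.png

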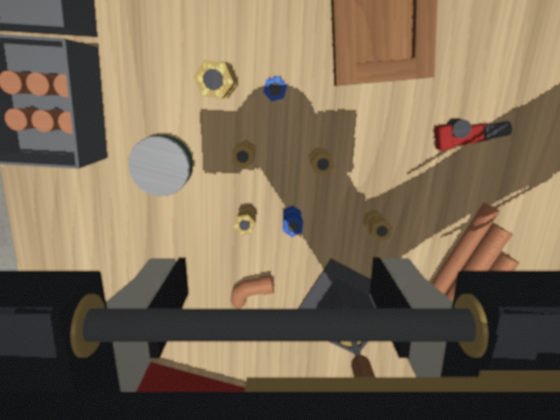

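The view shows L at (214,79), brass S at (243,155), (321,160), (245,224) and (380,230), and blue ones at (275,89) and (292,222). I'll use L plus three S, which makes 18+12+18 = 48 mm. Starting with L.

```bash
python3 -c "
from h import *
to(.6723,.0938,.33,-64)"
```

```text
now [0.5983 0.188  0.4847] yaw -86.7 t 30.125 -> shift [ 0.0982 -0.0687  0.1547] turn -22.7
```

play_rows(targets=[[[0.03, -0.02, 0.03, -7], [0.06, -0.042, 0.07, -15], [0.0982, -0.0687, 0.11, -22.7], [0.0982, -0.0687, 0.15, -22.7], [0.0982, -0.0687, 0.155, -22.7]]], grip=80)

```text
t: 30.75
eef_pos: [0.6717, 0.0923, 0.3277]
ee_rot: [3.136, 0.001, -1.12]
force: [-0.4, 0.5, 0.4]
width: 0.06
```

```bash
python3 -c "
from h import *
hexes('w12',{'L':G['L']})
to(.6723,.0938,.201,-64);print(arm.get_state()['width'])"
```

```text
L 2150 c [0.6723 0.0939] mean [0.6728 0.093 ] z 0.0576 flat normals at 25 err 0.0014 rgb [107.  89.  53.]
now [0.6722 0.0931 0.3295] yaw -64.09 t 30.8 -> shift [-0.0006 -0.0008  0.1285] turn -0.09
0.06044490866132455
```

play_rows(targets=[[[0, -0.0005, 0.045, 0], [0, -0.0005, 0.09, 0], [0, -0.0005, 0.12, 0], [0, -0.0005, 0.1285, 0], [0, -0.0005, 0.1285, 0]]])

```text
t: 31.42
eef_pos: [0.6738, 0.0951, 0.204]
ee_rot: [-3.14, -0.001, -1.116]
force: [-0.1, 0.5, 0.5]
width: 0.0605
```

play_rows(targets=[[[0, 0, 0, 0], [0, 0, 0, 0], [0, 0, 0, 0], [0, 0, 0, 0], [0, 0, 0, 0]]], grip=255, newtons=30)

```text
t: 32.05
eef_pos: [0.6732, 0.0945, 0.2031]
ee_rot: [-3.141, -0.0, -1.117]
force: [-4.3, -0.7, 6.1]
width: 0.0358
```

play_rows(targets=[[[0, 0, 0, 0], [0, 0, -0.03, 0], [0, 0, -0.09, 0], [0, 0, -0.15, 0], [0, 0, -0.21, 0]]])

```text
t: 32.67
eef_pos: [0.6728, 0.0945, 0.4137]
ee_rot: [3.141, 0.0, -1.117]
force: [0.9, 0.4, -2.5]
width: 0.0359
```

```bash
python3 -c "
from h import *
to(.5685,-.1745,.41,-86.6);print(arm.get_state()['width'],arm.get_state()['force'])"
```

```text
now [0.6728 0.0945 0.4137] yaw -63.99 t 32.675 -> shift [0.196  0.2117 0.0038] turn 22.61
0.03590959584544463 [ 0.91026383  0.41659647 -2.48046546]
```

play_rows(targets=[[[0.03, 0.032, 0, 4], [0.07, 0.075, 0, 9], [0.11, 0.118, 0, 14], [0.15, 0.161, 0, 19], [0.18, 0.194, 0, 22.6]]])

```text
t: 33.3
eef_pos: [0.5765, -0.1541, 0.412]
ee_rot: [3.141, 0.0, -1.515]
force: [0.1, -0.4, -1.9]
width: 0.036
```

```bash
python3 -c "
from h import *
to(.5685,-.1745,.35,-86.6)"
```

```text
now [ 0.5765 -0.1541  0.412 ] yaw -86.78 t 33.3 -> shift [0.0199 0.0091 0.062 ] turn -0.18
```

play_rows(targets=[[[0.01, 0.0045, 0.005, 0], [0.02, 0.009, 0.03, 0], [0.02, 0.009, 0.055, 0], [0.02, 0.009, 0.07, 0], [0.02, 0.009, 0.08, 0]]])

```text
t: 33.92
eef_pos: [0.5702, -0.1723, 0.3314]
ee_rot: [3.141, 0.0, -1.51]
force: [0.5, -0.4, -1.0]
width: 0.036
```

```bash
python3 -c "
from h import *
to(.5685,-.1745,.307,-86.6)"
```

```text
now [ 0.5702 -0.1723  0.3314] yaw -86.54 t 33.925 -> shift [0.0021 0.0018 0.0244] turn 0.06
```

play_rows(targets=[[[0.001, 0.001, 0.006, 0], [0.001, 0.001, 0.012, 0], [0.001, 0.001, 0.018, 0], [0.001, 0.001, 0.023, 0], [0.001, 0.001, 0.025, 0]]])

```text
t: 34.55
eef_pos: [0.5693, -0.1738, 0.3072]
ee_rot: [-3.141, -0.0, -1.511]
force: [0.0, 0.3, 0.1]
width: 0.0358
```

play_rows(targets=[[[0, 0, 0, 0], [0, 0, 0, 0], [0, 0, 0, 0], [0, 0, 0, 0]]])

```text
t: 35.05
eef_pos: [0.5692, -0.1738, 0.3074]
ee_rot: [-3.141, -0.0, -1.511]
force: [0.9, 0.4, 0.1]
width: 0.0357
```

play_rows(targets=[[[0, 0, 0, 0], [0, 0, 0, 0], [0, 0, 0, 0], [0, 0, 0, 0]]], grip=105)

```text
t: 35.55
eef_pos: [0.569, -0.1738, 0.3072]
ee_rot: [3.141, 0.0, -1.511]
force: [-0.1, -0.4, 1.2]
width: 0.051
```

play_rows(targets=[[[0, 0, -0.03, 0], [0, 0, -0.08, 0], [0, 0, -0.13, 0], [0, 0, -0.16, 0], [0, 0, -0.18, 0]]])

```text
t: 36.17
eef_pos: [0.5689, -0.1738, 0.4893]
ee_rot: [-3.139, -0.0, -1.511]
force: [-0.1, 0.8, 0.3]
width: 0.0518
```

```bash
python3 -c "
from h import *
look('w13',[('pan',.526,-.231,.09,.085,.125),('cap',.477,-.235,.05,.17,.205),('L',.568,-.174,.04,.155,.17)])
to(.6404,.1742,.46,-90);print(arm.get_state()['width'])"
```

```text
pan 31835 mean [ 0.5289 -0.242   0.1043] rect [ 526. -231.] [180. 180.] 90.0
cap 1595 mean [ 0.4775 -0.2359  0.177 ] rect [ 478.7 -235.2] [59.4 59. ] 28.3
L 1482 mean [ 0.5697 -0.1747  0.1614] rect [ 569.7 -173.7] [35.1 41.7] 3.8
now [ 0.5692 -0.1741  0.4916] yaw -86.57 t 36.225 -> shift [-0.3434 -0.0917  0.0316] turn 3.43
0.05158004487463923
```

play_rows(targets=[[[-0.04, -0.01, 0, 0], [-0.095, -0.025, 0, 0], [-0.15, -0.04, 0, 0], [-0.205, -0.055, 0, 0], [-0.26, -0.07, 0, 0]]], grip=120)

```text
t: 36.85
eef_pos: [0.6235, 0.0917, 0.4869]
ee_rot: [3.141, -0.0, -1.511]
force: [1.2, -0.3, 0.4]
width: 0.0469
```

play_rows(targets=[[[-0.04, -0.01, 0.02, 1], [-0.084, -0.022, 0.06, 3.4], [-0.084, -0.022, 0.11, 3.4], [-0.084, -0.022, 0.15, 3.4], [-0.084, -0.022, 0.16, 3.4]]])

```text
t: 37.48
eef_pos: [0.6396, 0.1748, 0.3238]
ee_rot: [3.137, -0.003, -1.571]
force: [-0.1, 0.1, -0.3]
width: 0.0465
```

```bash
python3 -c "
from h import *
hexes('w14',G)
to(.6404,.1742,.195,-90);print(arm.get_state()['width'])"
```

```text
Sa 962 c [0.5485 0.1778] mean [0.5489 0.177 ] z 0.0454 flat normals at 23 err 0.002 rgb [108.  90.  54.]
Sb 937 c [0.6405 0.1741] mean [0.6406 0.1736] z 0.0455 flat normals at 1 err 0.0011 rgb [107.  89.  53.]
Sd none
Sf 354 c [0.6353 0.2498] mean [0.6357 0.2498] z 0.0448 flat normals at 22 err 0.0116 rgb [140. 121.  90.]
L none
now [0.64   0.1749 0.3245] yaw -89.99 t 37.525 -> shift [ 0.0004 -0.0009  0.1295] turn 0.01
0.046756021622866684
```

play_rows(targets=[[[0.0004, -0.0005, 0.045, 0], [0.0004, -0.0005, 0.09, 0], [0.0004, -0.0005, 0.12, 0], [0.0004, -0.0005, 0.1295, 0], [0.0004, -0.0005, 0.1295, 0]]])

```text
t: 38.15
eef_pos: [0.6416, 0.1749, 0.1989]
ee_rot: [-3.14, 0.0, -1.57]
force: [-0.1, -0.8, 0.5]
width: 0.0464
```

play_rows(targets=[[[0, 0, 0, 0], [0, 0, 0, 0], [0, 0, 0, 0], [0, 0, 0, 0], [0, 0, 0, 0]]], grip=255, newtons=25)

```text
t: 38.78
eef_pos: [0.6411, 0.1749, 0.1987]
ee_rot: [-3.141, 0.0, -1.57]
force: [-2.7, 0.5, 5.4]
width: 0.0235
```

play_rows(targets=[[[0, 0, 0, 0], [0, 0, -0.03, 0], [0, 0, -0.09, 0], [0, 0, -0.15, 0], [0, 0, -0.21, 0]]])

```text
t: 39.4
eef_pos: [0.6406, 0.1745, 0.4094]
ee_rot: [3.141, -0.0, -1.571]
force: [0.5, 0.5, -1.0]
width: 0.0238
```

```bash
python3 -c "
from h import *
to(.5711,-.2194,.41,-86.6);print(arm.get_state()['width'],arm.get_state()['force'])"
```

```text
now [0.6406 0.1745 0.4094] yaw -89.99 t 39.4 -> shift [ 0.3939  0.0695 -0.0005] turn -3.39
0.02380792355939518 [ 0.47734229  0.45316329 -1.02330125]
```

play_rows(targets=[[[0.04, 0.006, 0, -0.5], [0.095, 0.016, 0, -1.5], [0.15, 0.026, 0, -2.5], [0.205, 0.036, 0, -3.4], [0.26, 0.046, 0, -3.4]]])

```text
t: 40.02
eef_pos: [0.5942, -0.087, 0.4076]
ee_rot: [3.141, 0.0, -1.511]
force: [1.2, -0.6, -1.1]
width: 0.0238
```

play_rows(targets=[[[0.06, 0.02, 0, 0], [0.1, 0.026, 0.01, 0], [0.13, 0.031, 0.04, 0], [0.13, 0.031, 0.07, 0], [0.13, 0.031, 0.08, 0]]])

```text
t: 40.65
eef_pos: [0.5709, -0.2173, 0.3256]
ee_rot: [3.138, 0.001, -1.513]
force: [-0.9, 0.6, -1.2]
width: 0.0236
```

```bash
python3 -c "
from h import *
to(.5711,-.2194,.2967,-86.6)"
```

```text
now [ 0.5709 -0.2173  0.3256] yaw -86.66 t 40.65 -> shift [ 0.0021 -0.0002  0.0289] turn -0.06
```

play_rows(targets=[[[0.001, 0, 0.008, 0], [0.001, 0, 0.015, 0], [0.001, 0, 0.021, 0], [0.001, 0, 0.027, 0], [0.001, 0, 0.03, 0]]])

```text
t: 41.28
eef_pos: [0.5719, -0.2178, 0.2976]
ee_rot: [-3.141, -0.0, -1.511]
force: [-0.3, 1.1, -0.7]
width: 0.0239
```

play_rows(targets=[[[0, 0, 0, 0], [0, 0, 0, 0], [0, 0, 0, 0], [0, 0, 0, 0]]])

```text
t: 41.78
eef_pos: [0.5718, -0.218, 0.2979]
ee_rot: [-3.141, -0.0, -1.511]
force: [-0.9, 1.5, -1.2]
width: 0.0237
```

play_rows(targets=[[[0, 0, 0, 0], [0, 0, 0, 0], [0, 0, 0, 0], [0, 0, 0, 0]]], grip=145)

```text
t: 42.28
eef_pos: [0.5718, -0.218, 0.2977]
ee_rot: [-3.142, -0.0, -1.511]
force: [0.1, 0.8, -0.2]
width: 0.0379
```

play_rows(targets=[[[0, 0, -0.03, 0], [0, 0, -0.08, 0], [0, 0, -0.13, 0], [0, 0, -0.16, 0], [0, 0, -0.18, 0]]])

```text
t: 42.9
eef_pos: [0.5717, -0.218, 0.4798]
ee_rot: [-3.139, -0.0, -1.511]
force: [-0.2, -0.1, -0.9]
width: 0.038
```

```bash
python3 -c "
from h import *
look('w15',[('pan',.526,-.231,.085,.085,.12),('cap',.477,-.235,.05,.165,.205),('L',.568,-.174,.03,.15,.163),('S',.571,-.22,.03,.135,.15)])
to(.5485,.1778,.46,-67);print(arm.get_state()['width'])"
```

```text
pan 24345 mean [ 0.5289 -0.2427  0.0981] rect [ 526. -231.] [170. 170.] 90.0
cap 1417 mean [ 0.4776 -0.2357  0.171 ] rect [ 478.7 -235.3] [58.9 59.3] 81.0
L 1367 mean [ 0.5696 -0.175   0.1552] rect [ 569.7 -174. ] [35.7 41.2] 4.1
S 746 mean [ 0.5721 -0.2162  0.1431] rect [ 572.1 -210.8] [23.3 42.7] 3.4
now [ 0.572  -0.2182  0.4822] yaw -86.57 t 42.95 -> shift [-3.967e-01 -1.000e-04  2.150e-02] turn -19.57
0.038208251642984005
```

play_rows(targets=[[[-0.04, 0, 0, -3], [-0.095, 0, 0, -7], [-0.15, 0, 0, -12], [-0.205, 0, 0, -16], [-0.26, 0, 0, -19.6]]], grip=120)

```text
t: 43.58
eef_pos: [0.5559, 0.0433, 0.4775]
ee_rot: [-3.141, 0.0, -1.167]
force: [0.5, -0.6, -0.6]
width: 0.0467
```

```bash
python3 -c "
from h import *
to(.5485,.1778,.33,-67)"
```

```text
now [0.5559 0.0433 0.4775] yaw -66.87 t 43.575 -> shift [-0.1266 -0.046   0.1475] turn 0.13
```

play_rows(targets=[[[-0.05, -0.018, 0.02, 0], [-0.09, -0.033, 0.06, 0], [-0.1266, -0.046, 0.1, 0], [-0.1266, -0.046, 0.14, 0], [-0.1266, -0.046, 0.1475, 0]]])

```text
t: 44.2
eef_pos: [0.5482, 0.176, 0.3273]
ee_rot: [3.136, -0.001, -1.169]
force: [1.1, 0.3, 1.1]
width: 0.0466
```

```bash
python3 -c "
from h import *
hexes('w16',G)
to(.5485,.1778,.195,-67);print(arm.get_state()['width'])"
```

```text
Sa 906 c [0.5482 0.1779] mean [0.5484 0.1773] z 0.0455 flat normals at 24 err 0.001 rgb [108.  90.  54.]
Sb none
Sd 32 c [0.4645 0.2657] mean [0.4645 0.2665] z 0.0453 flat normals at 25 err 0.0413 rgb [102.5  86.5  63. ]
Sf 756 c [0.6356 0.256 ] mean [0.6359 0.2547] z 0.0452 flat normals at 35 err 0.0025 rgb [175.5 154.  104. ]
L none
now [0.5488 0.1759 0.3283] yaw -66.98 t 44.25 -> shift [-0.002  -0.001   0.1333] turn 0.02
0.046519226901352094
```

play_rows(targets=[[[-0.001, -0.001, 0.045, 0], [-0.001, -0.001, 0.09, 0], [-0.001, -0.001, 0.12, 0], [-0.001, -0.001, 0.1325, 0], [-0.001, -0.001, 0.1325, 0]]])

```text
t: 44.88
eef_pos: [0.5504, 0.1774, 0.1984]
ee_rot: [-3.141, -0.0, -1.169]
force: [-0.1, -0.0, 0.3]
width: 0.0462
```

play_rows(targets=[[[0, 0, 0, 0], [0, 0, 0, 0], [0, 0, 0, 0], [0, 0, 0, 0], [0, 0, 0, 0]]], grip=255, newtons=25)

```text
t: 45.5
eef_pos: [0.5499, 0.1775, 0.1986]
ee_rot: [-3.141, 0.0, -1.169]
force: [-1.9, 0.4, 6.7]
width: 0.0236
```

play_rows(targets=[[[0, 0, 0, 0], [0, 0, -0.03, 0], [0, 0, -0.09, 0], [0, 0, -0.15, 0], [0, 0, -0.21, 0]]])

```text
t: 46.12
eef_pos: [0.5493, 0.1772, 0.4098]
ee_rot: [-3.142, 0.0, -1.169]
force: [0.9, 1.2, -0.7]
width: 0.0239
```

```bash
python3 -c "
from h import *
to(.5735,-.2594,.41,-86.6);print(arm.get_state()['width'],arm.get_state()['force'])"
```

```text
now [0.5493 0.1772 0.4098] yaw -66.99 t 46.125 -> shift [ 4.113e-01  1.484e-01 -3.000e-04] turn 19.61
0.02392021502967143 [ 0.85962465  1.21553294 -0.69074323]
```

play_rows(targets=[[[0.04, 0.014, 0, 4], [0.09, 0.032, 0, 9], [0.14, 0.05, 0, 14], [0.19, 0.068, 0, 19], [0.245, 0.088, 0, 19.6]]])

```text
t: 46.75
eef_pos: [0.5642, -0.0839, 0.4078]
ee_rot: [-3.141, 0.0, -1.512]
force: [0.9, 0.0, -0.5]
width: 0.0239
```

```bash
python3 -c "
from h import *
to(.5735,-.2594,.325,-86.6)"
```

```text
now [ 0.5642 -0.0839  0.4078] yaw -86.63 t 46.75 -> shift [0.1757 0.0011 0.0828] turn -0.03
```

play_rows(targets=[[[0.05, 0, 0, 0], [0.1, 0, 0, 0], [0.145, 0.001, 0.01, 0], [0.174, 0.001, 0.05, 0], [0.174, 0.001, 0.08, 0]]])

```text
t: 47.38
eef_pos: [0.5731, -0.2582, 0.3258]
ee_rot: [3.14, 0.0, -1.514]
force: [0.3, 1.5, -1.7]
width: 0.0236
```

```bash
python3 -c "
from h import *
to(.5735,-.2594,.2907,-86.6)"
```

```text
now [ 0.5731 -0.2582  0.3258] yaw -86.76 t 47.375 -> shift [ 0.0012 -0.0003  0.0351] turn -0.16
```

play_rows(targets=[[[0.001, 0, 0.01, 0], [0.001, 0, 0.02, 0], [0.001, 0, 0.027, 0], [0.001, 0, 0.033, 0], [0.001, 0, 0.036, 0]]])

```text
t: 48.0
eef_pos: [0.5741, -0.257, 0.292]
ee_rot: [-3.141, -0.0, -1.511]
force: [-1.4, 0.3, -0.1]
width: 0.0239
```

play_rows(targets=[[[0, 0, 0, 0], [0, 0, 0, 0], [0, 0, 0, 0], [0, 0, 0, 0]]])

```text
t: 48.5
eef_pos: [0.574, -0.2573, 0.2919]
ee_rot: [-3.141, -0.0, -1.511]
force: [1.9, 1.1, -0.4]
width: 0.0236
```

play_rows(targets=[[[0, 0, 0, 0], [0, 0, 0, 0], [0, 0, 0, 0], [0, 0, 0, 0]]], grip=145)

```text
t: 49.0
eef_pos: [0.5739, -0.2573, 0.2917]
ee_rot: [-3.142, -0.0, -1.511]
force: [0.7, 0.1, 0.6]
width: 0.0379
```

play_rows(targets=[[[0, 0, -0.03, 0], [0, 0, -0.08, 0], [0, 0, -0.13, 0], [0, 0, -0.16, 0], [0, 0, -0.18, 0]]])

```text
t: 49.62
eef_pos: [0.5738, -0.2573, 0.4739]
ee_rot: [-3.139, -0.001, -1.511]
force: [0.8, 0.5, -0.1]
width: 0.0376
```

```bash
python3 -c "
from h import *
look('w17',[('pan',.526,-.231,.085,.08,.105),('cap',.477,-.235,.05,.16,.205),('L',.568,-.174,.03,.145,.157),('S',.571,-.24,.05,.13,.142)])
to(.469,.2554,.46,-95);print(arm.get_state()['width'])"
```

```text
pan 18615 mean [ 0.5322 -0.2514  0.0916] rect [ 526. -231.] [170. 170.] 0.0
cap 1277 mean [ 0.478  -0.2356  0.165 ] rect [ 478.5 -235.2] [59.1 59.7] 29.0
L 1227 mean [ 0.5697 -0.1751  0.1491] rect [ 569.7 -174.1] [35.6 41.5] 4.2
S 1351 mean [ 0.5731 -0.2358  0.1369] rect [ 572.6 -229.5] [23.5 80.3] 4.0
now [ 0.5741 -0.2575  0.4762] yaw -86.57 t 49.675 -> shift [-0.5183  0.0743  0.0148] turn 8.43
0.0379031994259505
```

View pics/w17.png

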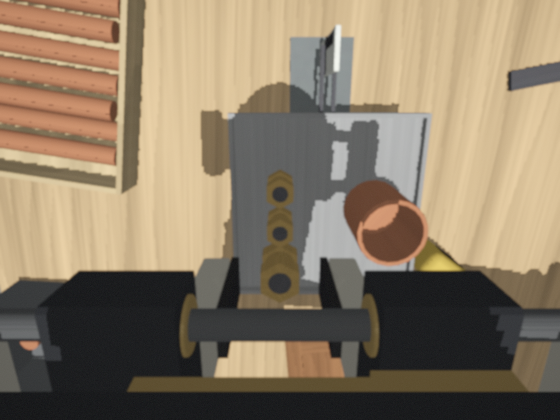

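The cap, L and two S stand well on the pan, with a free spot left at about (280,155). One more S, and I'll recheck Sd on arrival.

play_rows(targets=[[[-0.05, 0.007, 0, 1], [-0.105, 0.015, 0, 3], [-0.16, 0.023, 0, 5], [-0.215, 0.031, 0, 7], [-0.27, 0.039, 0, 8.4]]], grip=120)

```text
t: 50.3
eef_pos: [0.5182, 0.0115, 0.4715]
ee_rot: [-3.141, 0.0, -1.659]
force: [0.5, -0.2, 0.6]
width: 0.0464
```

```bash
python3 -c "
from h import *
to(.469,.2554,.34,-95)"
```

```text
now [0.5182 0.0115 0.4715] yaw -95.05 t 50.3 -> shift [-0.2386  0.0705  0.1316] turn -0.05
```

play_rows(targets=[[[-0.05, 0.014, 0, 0], [-0.1, 0.028, 0, 0], [-0.15, 0.044, 0.02, 0], [-0.2, 0.059, 0.05, 0], [-0.2386, 0.0705, 0.09, 0]]])

```text
t: 50.92
eef_pos: [0.4688, 0.2558, 0.3815]
ee_rot: [-3.14, 0.002, -1.657]
force: [0.8, 0.6, -0.1]
width: 0.0466
```

```bash
python3 -c "
from h import *
hexes('w18',G)
to(.469,.2554,.195,-95)"
```

```text
Sa none
Sb none
Sd 643 c [0.4686 0.2552] mean [0.4686 0.2549] z 0.0455 flat normals at 56 err 0.0014 rgb [112.  94.  57.]
Sf 675 c [0.6356 0.2574] mean [0.6348 0.257 ] z 0.0452 flat normals at 43 err 0.0017 rgb [196. 170. 112.]
L none
now [0.4673 0.2578 0.3752] yaw -94.95 t 50.975 -> shift [ 0.0018 -0.0028  0.1802] turn 0.05
```

play_rows(targets=[[[0, 0, 0.04, 0], [0, 0, 0.09, 0], [0, 0, 0.11, 0], [0, 0, 0.11, 0], [0, 0, 0.11, 0]]])

```text
t: 51.6
eef_pos: [0.4698, 0.2541, 0.2726]
ee_rot: [-3.141, 0.001, -1.658]
force: [0.0, 0.9, -0.4]
width: 0.0465
```

```bash
python3 -c "
from h import *
to(.4686,.2552,.196,-95)"
```

```text
now [0.4698 0.2541 0.2726] yaw -94.98 t 51.6 -> shift [-0.001   0.0014  0.0766] turn 0.02
```

play_rows(targets=[[[-0.001, 0.001, 0.03, 0], [-0.001, 0.001, 0.06, 0], [-0.001, 0.001, 0.074, 0], [-0.001, 0.001, 0.074, 0], [-0.001, 0.001, 0.074, 0]]])

```text
t: 52.22
eef_pos: [0.469, 0.2553, 0.199]
ee_rot: [-3.14, 0.001, -1.658]
force: [-0.3, 0.0, 0.3]
width: 0.0465
```

play_rows(targets=[[[0, 0, 0, 0], [0, 0, 0, 0], [0, 0, 0, 0], [0, 0, 0, 0], [0, 0, 0, 0]]], grip=255, newtons=25)

```text
t: 52.85
eef_pos: [0.4686, 0.255, 0.1981]
ee_rot: [-3.141, 0.0, -1.658]
force: [-1.2, -0.3, 4.5]
width: 0.0239
```

play_rows(targets=[[[0, 0, 0, 0], [0, 0, -0.03, 0], [0, 0, -0.09, 0], [0, 0, -0.15, 0], [0, 0, -0.21, 0]]])

```text
t: 53.48
eef_pos: [0.4682, 0.2545, 0.4094]
ee_rot: [3.141, -0.0, -1.658]
force: [1.6, 1.0, -1.1]
width: 0.0239
```

```bash
python3 -c "
from h import *
to(.5757,-.2973,.41,-86.6);print(arm.get_state()['width'],arm.get_state()['force'])"
```

```text
now [0.4682 0.2545 0.4094] yaw -95.0 t 53.475 -> shift [ 0.5404 -0.1552 -0.0006] turn -8.4
0.023863168427361487 [ 1.64836537  0.98802699 -1.07114974]
```

play_rows(targets=[[[0.05, -0.014, 0, -2], [0.105, -0.03, 0, -4], [0.16, -0.046, 0, -6], [0.215, -0.062, 0, -8.4], [0.27, -0.078, 0, -8.4]]])

```text
t: 54.1
eef_pos: [0.5226, -0.0227, 0.4075]
ee_rot: [3.141, 0.0, -1.51]
force: [1.8, -0.0, -0.6]
width: 0.0238
```

```bash
python3 -c "
from h import *
to(.5757,-.2973,.325,-86.6)"
```

```text
now [ 0.5226 -0.0227  0.4075] yaw -86.54 t 54.1 -> shift [ 0.2773 -0.0364  0.0824] turn 0.06
```

play_rows(targets=[[[0.06, -0.008, 0, 0], [0.12, -0.016, 0, 0], [0.18, -0.024, 0, 0], [0.235, -0.031, 0, 0], [0.276, -0.036, 0, 0]]])

```text
t: 54.72
eef_pos: [0.575, -0.2966, 0.4067]
ee_rot: [3.14, 0.0, -1.513]
force: [0.6, 0.7, -0.6]
width: 0.0237
```

play_rows(targets=[[[0, 0, 0.03, 0], [0, 0, 0.06, 0], [0, 0, 0.08, 0], [0, 0, 0.08, 0], [0, 0, 0.08, 0]]])

```text
t: 55.35
eef_pos: [0.5754, -0.2944, 0.3284]
ee_rot: [-3.141, -0.0, -1.511]
force: [1.0, -0.3, -0.6]
width: 0.0234
```

```bash
python3 -c "
from h import *
to(.5757,-.2973,.284,-86.6)"
```

```text
now [ 0.5754 -0.2944  0.3284] yaw -86.58 t 55.35 -> shift [ 0.0029 -0.0001  0.0444] turn 0.02
```

play_rows(targets=[[[0.002, 0, 0.015, 0], [0.002, 0, 0.026, 0], [0.002, 0, 0.034, 0], [0.002, 0, 0.04, 0], [0.002, 0, 0.043, 0]]])

```text
t: 55.98
eef_pos: [0.5752, -0.2962, 0.2844]
ee_rot: [3.141, 0.0, -1.511]
force: [-1.9, 0.5, 0.0]
width: 0.0238
```

play_rows(targets=[[[0, 0, 0, 0], [0, 0, 0, 0], [0, 0, 0, 0], [0, 0, 0, 0]]])

```text
t: 56.48
eef_pos: [0.5753, -0.2963, 0.285]
ee_rot: [-3.141, -0.0, -1.511]
force: [-0.2, -0.6, 0.2]
width: 0.024
```

play_rows(targets=[[[0, 0, 0, 0], [0, 0, 0, 0], [0, 0, 0, 0], [0, 0, 0, 0]]], grip=145)

```text
t: 56.98
eef_pos: [0.5753, -0.2963, 0.2847]
ee_rot: [-3.142, -0.0, -1.511]
force: [-0.2, 0.0, 0.4]
width: 0.0373
```

play_rows(targets=[[[0, 0, -0.03, 0], [0, 0, -0.08, 0], [0, 0, -0.13, 0], [0, 0, -0.16, 0], [0, 0, -0.2, 0]]])

```text
t: 57.6
eef_pos: [0.5749, -0.2961, 0.4854]
ee_rot: [3.141, 0.001, -1.511]
force: [0.2, -0.2, -0.3]
width: 0.0381
```

play_rows(targets=[[[-0.05, 0.05, -0.01, 0], [-0.1, 0.1, -0.01, 0], [-0.13, 0.13, -0.01, 0], [-0.13, 0.13, -0.01, 0], [-0.13, 0.13, -0.01, 0]]])

```text
t: 58.22
eef_pos: [0.4376, -0.1741, 0.4954]
ee_rot: [-3.14, -0.0, -1.51]
force: [0.0, -1.4, -0.1]
width: 0.038
```

```bash
python3 - <<'E'
from h import *
look('w20',[('pan',.526,-.231,.08,.075,.1),('cap',.477,-.235,.05,.155,.205)])
for n in('top','scene'):
    a,d,p=grab(n);save(n+'F.png',a);P=cloud(d,p)
    for l,x,y,r,lo,hi in[('pan',.526,-.231,.08,.07,.1),('brush',.4965,.382,.03,.208,.226),('stand',.496,.382,.05,.064,.076),('tin',.741,.196,.05,.025,.037),('spool',.744,-.048,.045,.04,.052),('Sf',.6356,.2574,.03,.04,.05),('Lremain',.672,.094,.03,.04,.065)]:
        m=(d>0)&(P[...,2]>lo)&(P[...,2]<hi)&(abs(P[...,0]-x)<r)&(abs(P[...,1]-y)<r)
        if m.sum()<6: print(n,l,'none');continue
        c,s,g=cv2.minAreaRect((P[m][:,:2]*1000).astype(np.float32)); print(n,l,m.sum(),'z',np.median(P[m][:,2]).round(4),np.round(c,1),np.round(s,1))
to(.5,-.2,.5,-86.6)
E
```

```text
pan 18646 mean [ 0.5167 -0.2387  0.0861] rect [ 526. -231.] [160. 160.] 0.0
cap 1105 mean [ 0.4791 -0.2354  0.1598] rect [ 478.2 -235. ] [58.9 59.2] 82.5
top pan 1236 z 0.0862 [ 533.1 -231. ] [145.7 159.9]
top brush 65 z 0.2196 [495. 382.] [20.6 19. ]
top stand 191 z 0.071 [494.3 381.8] [57.7 56.8]
top tin 429 z 0.0314 [738.7 194.8] [70.6 70.4]
top spool 304 z 0.0466 [743.4 -49.1] [54.1 58. ]
top Sf 51 z 0.0457 [634.1 256.1] [24.4 21.5]
top Lremain none
scene pan 1038 z 0.0844 [ 526.1 -231.1] [158.8 159.8]
scene brush 103 z 0.217 [498.9 383.7] [18.7 19.3]
scene stand 435 z 0.0693 [496.  383.2] [57.4 58.2]
scene tin 888 z 0.0298 [743.  196.8] [73.7 70.1]
scene spool 421 z 0.0445 [745.3 -47.5] [61.6 58.5]
scene Sf 103 z 0.0449 [636.  258.8] [25.1 24.8]
scene Lremain none
now [ 0.4385 -0.1746  0.4943] yaw -86.63 t 58.375 -> shift [ 0.029  -0.0599 -0.0057] turn -0.03
```

View pics/sceneF.png

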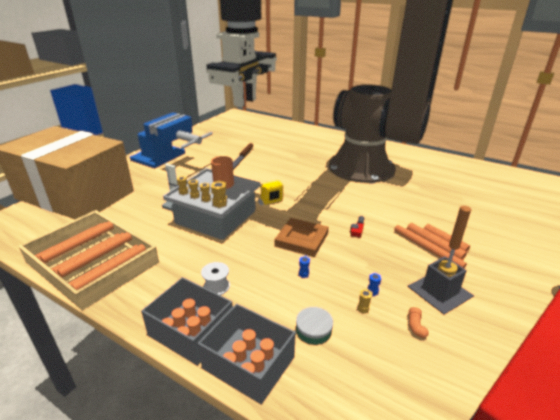

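View pics/w20.png

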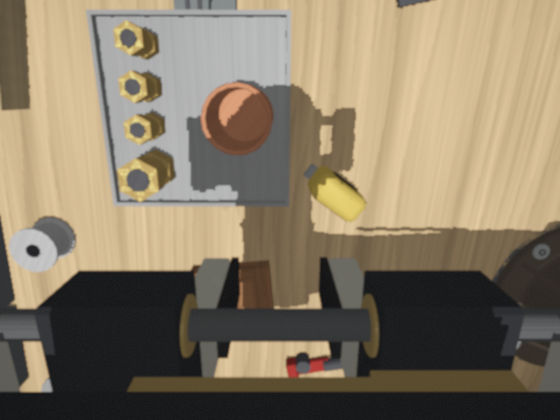

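All on the pan: cap mouth up at (237,118), L at (138,178) and three S at (128–138, 38–130), and the brush is in its stand at (460,240) in the scene view. The pan sank 48.0–49 mm in all three cameras, against a target of 45.5–50.5 mm. Handing in.

```bash
python3 -c "
from h import *
print(job_done())"
```

```text
the job is handed in; nothing more can be done
None
```

I made the four full strokes in the cap while it stood in its block, then put the brush back upright in its stand. After that I stood the cap on the pan, mouth up, and set L1 and three small brass couplings beside it. The fourth small coupling stays on the bench, and neither blue look-alike was touched. The job was handed in at about 58 s.

**Last checks:**
- **Pan:** it had sunk about 48 mm by the wrist camera, 48.5 mm by the top camera and 49 mm by the scene camera; 45.5 to 50.5 mm is allowed. I took this from the pan's height and did not read the pointer against the mark directly.
- **Brush:** it stands in the stand at the same place and height as at the start.
- **Cap and couplings:** the cap and all four couplings were standing upright in the last picture.
- **Bystanders:** the tin and spool measured unmoved. The tape, cutter and elbow I judged only by eye in the last picture, where they looked undisturbed.

**What went wrong or disagreed:**
- **First brush grasp:** it missed because I lifted before the fingers had closed. A check showed the brush had not moved, and the second grasp held.
- **Stroke depth:** I worked this out from the arm's position. The tip came to about 14 mm above the cap's underside, where up to 22 mm is allowed, so it did not touch the bore floor.
- **Camera readings:** the scene and top cameras differed by 2 to 3 mm, so I took the final grasp positions from the wrist camera.

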